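# Unpile the metal parts into their holders

## Robot

A 7-joint arm with a two-finger parallel gripper is mounted at the origin on the work surface. World frame = base frame: x ahead of the robot, y to its left, z up, the work surface at z = 0. Lengths are in m, angles in rad, forces in N, time in s.
With the tool pointing down it reaches from about 0.4 to 0.925 m from the base axis. Payload 5.6 kg.
Tool frame: the origin (TCP) lies midway between the tips of the shut fingers; the grasp point (between the pads) lies 19 mm behind it; z points along the fingers, y is the direction in which the jaws open and shut (so a half turn about z gives the same grasp; the last joint's range is limited). The gripper opens to 85 mm and grips with 20 to 120 N. Pads are 22 mm wide; open, the fingers measure 114 mm over their backs; the gripper's body (76 mm by 85 mm) begins 54 mm behind the grasp point. The pads swing forward as they close: fully open they stand 13 mm farther back than shut.
Start: joints at [1.225, 0.468, -0.012, 1.603, 0.006, 1.071, -0.056], TCP at [0.194, -0.62, 0.231] pointing down, gripper open.
Joint ranges: [-2.53, 2.53], [-0.31, 2.02], [-1.57, 1.55], [0.28, 2.44], [-1.29, 4.43], [0.15, 1.84], [-2.92, 2.92]. Speed limits (rad/s): [2.57, 2.57, 3.14, 3.14, 3.14, 3.14, 3.14].

## Interface

Orientations are given as a rotation vector (axis times angle).
In Python, from plant import ctrl gives the robot as it stands. Calls block until the motion is done:
- ctrl.move_to(position, orientation): joint-space move of the TCP to a pose.
- ctrl.move_l(position, orientation=None, vel=0.15, max_force=None): straight line of the TCP; orientation=None keeps the orientation; vel is the mean speed in m/s. With max_force (N) it stops when the force on the tool has changed by that much, and returns True; else False.
- ctrl.move_joints(angles): joint-space move.
- ctrl.set_gripper(opening, grip_force=None): opening from 0.0 (shut) to 1.0 (fully open); grip_force is the grip in N (None keeps the last); returns when the fingers have stopped.
- ctrl.wait(seconds).
- ctrl.solve_ik(position, orientation): joint angles nearest the present ones, or None.
- ctrl.read_camera(name): name is "side" or "top"; returns the picture (480x640x3 uint8, red, green, blue); there is no depth.
- ctrl.camera_params(name): a dict with "fx", "fy", "cx", "cy" (pixels), "R" (3x3) and "t" (3): a world point X has camera coordinates R X + t. Camera axes: x right, y down, z forward; pixel columns grow to the right and rows downward; lengths in m; the calibration is good to about 2 mm. A picture is of the moment at which its call begins. camera_params takes no time and is no camera call.
A pose or a line that the arm cannot do raises ctrl.Unreachable and nothing moves.
- ctrl.hand_in(): hands the job in, once; it reports no verdict.
Readings, each from a call of its own:
- ctrl.get_time_s(): time.
- ctrl.get_joints(): joint angles.
- ctrl.get_qvel(): joint speeds.
- ctrl.get_tau(): joint torques, N m.
- ctrl.get_ee_pos(): TCP position.
- ctrl.get_tool_rot(): TCP orientation.
- ctrl.get_contact_force(): force on the tool from outside, world axes, zero at the start.
- ctrl.get_moment(): the same for the moment, N m.
- ctrl.get_grip_width(): opening from 0.0 (shut) to 1.0 (fully open).
Only numpy, scipy, OpenCV 4.12 (cv2) and the standard library are available. Lean on these libraries where they do the work, as an engineer would, in place of code of your own. Each camera call takes 0.05 s, during which the arm holds its last target. There are 200 camera calls.

## Task

Take the two piles of metal parts apart and put every part away in its own wooden holder: the ball in the hole of the cup block, the ring flat over the post of the post stand, the square bar lying in the long tray, the square block flat in the square tray and the round disc flat in the round tray. Do not let the ball fall onto the bench, and leave everything lying still.

Things in the scene. Friction and masses are not known exactly. Their poses are not given: they have to be found in the camera images.
- block_mid (a point): centre of the square block: plain bare steel, 60 x 60 mm, 24 mm high, loose, 0.45 to 0.75 kg. It stands on the bench as the foot of one pile. x and y run along its sides, z up.
- disc_mid (a point): centre of the solid round disc: plain bare steel, 62 mm diameter, 24 mm high, loose, 0.38 to 0.63 kg. It stands on the bench as the foot of the other pile. z up.
- ring_mid (a point): centre of the ring: plain bronze bush, outside diameter 46 mm, bore 26 mm, 20 mm high, loose, 0.12 to 0.2 kg. It lies flat on either the block or the disc with the ball in its bore. z up.
- bar_mid (a point): centre of the square bar: plain bare steel, 84 mm long, 20 x 20 mm in section, loose, 0.19 to 0.31 kg. It lies on either the block or the disc, whichever does not carry the ring. x along its length, z up.
- ball_center (a point): centre of the ball: plain bare steel, 36 mm diameter, loose, 0.14 to 0.24 kg. It rests on the mouth of the ring's bore, its centre 12.5 mm above the ring's top face. Once put down its axes mean nothing.
- square_tray_seat (a point): square wooden tray, holder of the block: outside 94 x 94 mm, inside 84 x 84 mm, the lip stands 5 mm above the inner floor. The point is the middle of the inner floor, 5 mm above the bench; x and y along its sides, z up. Fixed to the bench.
- round_tray_seat (a point): round wooden tray, holder of the disc: outside diameter 94 mm, inside 84 mm, the lip stands 5 mm above the inner floor. The point is the middle of the inner floor, 5 mm above the bench; z up. Fixed.
- long_tray_seat (a point): long wooden tray, holder of the bar: outside 118 x 54 mm, inside 108 x 44 mm, the lip stands 5 mm above the inner floor. The point is the middle of the inner floor, 5 mm above the bench; x along its length, z up. Fixed.
- post_stand_seat (a point): post stand, holder of the ring: round wooden foot 64 mm in diameter, 10 mm high, with an upright dark steel post of 12 mm diameter in its middle that rises 34 mm above the foot. The point is on the post's axis at the foot's top face, 10 mm above the bench; z up. Fixed.
- cup_block_seat (a point): cup block, holder of the ball: wooden block 56 x 56 mm, 20 mm high, with one round hole 24 mm wide and 12 mm deep in the middle of its top. The point is the middle of the hole's mouth, level with the top face, 20 mm above the bench; a ball at home there has its centre 13 mm above it. x and y along its sides, z up. Fixed.
There are look-alikes about, which are no part of the job. Leave any green look-alike of the part that bears ball_center alone. What is shaped like the part that bears cup_block_seat but purple is not meant.

How it is judged:
By the outcome, as a careful person would: the job done as asked, in the order asked, and still so for the second after the job is handed in, with the robot touching nothing.
It also fails if it takes over 115 s, if anything falls off the work surface, if the arm or the gripper's body presses on something with over 40 N, if the wrist force passes 120 N, or if a joint passes its speed limit or range.

## Working session

There is one attempt and no reset: what is moved stays moved. The work goes in short steps, each a Python script; the robot and the scene stay as the last script left them, time stands still between calls to the robot, and variables do not carry over. Pictures are saved under pics/ and viewed, about 12 in all and at most 16, crops included, and the job is handed in when it is done.

```bash
ls; mkdir -p pics; python3 - <<'E'
from plant import ctrl
import cv2
for n in("top","side"):
    cv2.imwrite(f"pics/{n}0.png",ctrl.read_camera(n)[:,:,::-1]); p=ctrl.camera_params(n)
    print(n,p, -p["R"].T@p["t"])
print(ctrl.get_time_s(),ctrl.get_tool_rot(),ctrl.get_ee_pos())
E
```

```text
pics
top {'fx': 599.9201145101109, 'fy': 599.9201145101109, 'cx': 334.03496924373627, 'cy': 243.64586718955832, 'R': array([[ 0.02467973, -0.99969365, -0.00187397],
       [-0.97968707, -0.02381258, -0.19911357],
       [ 0.19900795,  0.00674997, -0.97997463]]), 't': array([0.04319556, 0.48238372, 1.23324308])} [0.22609386 0.04634477 1.30467702]
side {'fx': 561.4369395295001, 'fy': 561.4369395295001, 'cx': 315.98496935922094, 'cy': 234.52259722550295, 'R': array([[-0.99200995, -0.12424451, -0.02189878],
       [-0.06399218,  0.64513343, -0.76138548],
       [ 0.1087256 , -0.75390063, -0.64792946]]), 't': array([0.47875985, 0.05870882, 1.10500763])} [0.35854882 0.85467421 0.77115131]
0.1 [-3.10410574e+00 -4.73457769e-01  5.59934946e-04] [ 0.19360333 -0.61995952  0.23042737]
```

View pics/top0.png

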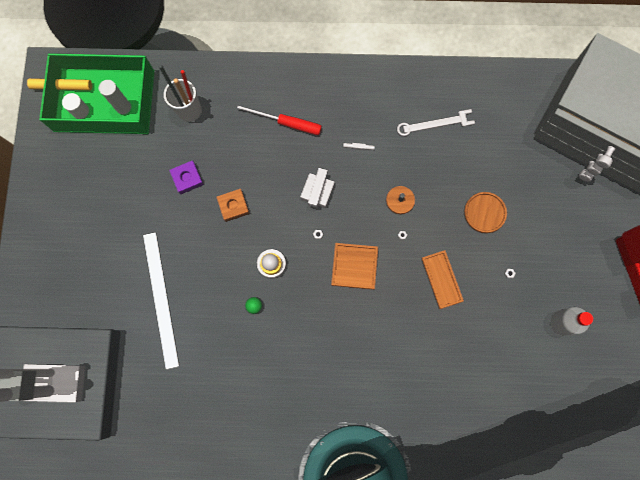

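View pics/side0.png

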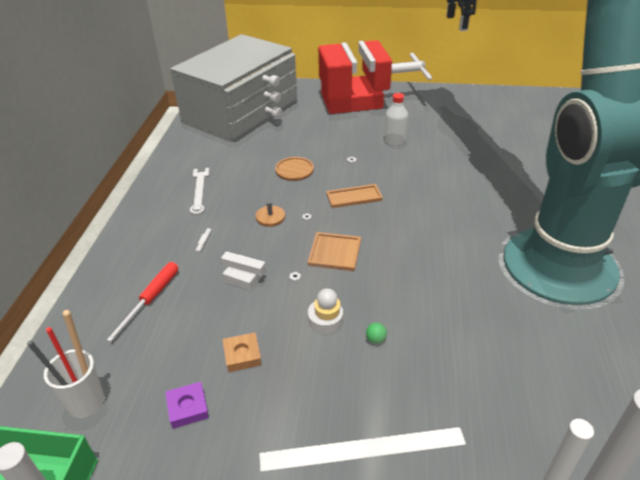

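The picture shows two piles. The ring and ball sit on the disc (top view 271,263), and the bar lies on the block (318,189).

Things that could be confused, in top-view pixels:
- **Ball:** the steel one at (270,261) on the ring, or the green one at (254,305). I choose steel.
- **Cup block:** the wooden one at (232,205), or the purple one at (186,177). I choose wood.
- **White nuts and strip:** these are not parts.

Next is a close crop of both piles from both cameras.

```bash
cat > h.py <<'E'
import numpy as np, cv2
from plant import ctrl
from scipy.spatial.transform import Rotation as Ro
P={n:ctrl.camera_params(n) for n in("top","side")}
def pic(n): return ctrl.read_camera(n)[:,:,::-1].copy()
def ray(n,uv,z):
    p=P[n]; uv=np.asarray(uv,float).reshape(-1,2)
    d=np.c_[(uv[:,0]-p["cx"])/p["fx"],(uv[:,1]-p["cy"])/p["fy"],np.ones(len(uv))]@p["R"]
    c=-p["R"].T@p["t"]
    return (c+d*((z-c[2])/d[:,2])[:,None])[:,:2]
def proj(n,X):
    p=P[n]; q=p["R"]@np.asarray(X,float)+p["t"]
    return np.array([p["cx"]+p["fx"]*q[0]/q[2],p["cy"]+p["fy"]*q[1]/q[2]])
def rot(a):   # tool down, jaw (tool y) axis at world angle a
    y=np.array([np.cos(a),np.sin(a),0]); z=np.array([0,0,-1.]); x=np.cross(y,z)
    return Ro.from_matrix(np.c_[x,y,z]).as_rotvec()
def blobs(n,mask,zs,amin=60):
    cs,_=cv2.findContours(mask.astype(np.uint8),cv2.RETR_EXTERNAL,cv2.CHAIN_APPROX_NONE)
    out=[]
    for c in cs:
        if cv2.contourArea(c)<amin: continue
        w=(ray(n,c[:,0],zs)*1000).astype(np.float32)
        out.append((c[:,0].mean(0).round(1),cv2.minAreaRect(w)))
    return out
E
python3 - <<'E'
from h import *
t,s=cv2.imread("pics/top0.png"),cv2.imread("pics/side0.png")
for n,im in(("top",t),("side",s)):
    h=cv2.cvtColor(im,cv2.COLOR_BGR2HSV)
    wood=(h[...,0]<18)&(h[...,1]>110)&(h[...,2]>60)
    for uv,r in blobs(n,wood,0.01):
        x,y=r[0]
        if .3<x/1e3<1.0 and abs(y)<500: print(n,"wood",uv,np.round(r[0],1),np.round(r[1],1),round(r[2],1))
c=lambda im,u,v,w=30:cv2.resize(im[v-w:v+w,u-w:u+w],(300,300),interpolation=cv2.INTER_CUBIC)
cv2.imwrite("pics/crop0.png",np.vstack([np.hstack([c(t,318,189),c(t,271,263)]),np.hstack([c(s,243,268),c(s,326,306)])]))
E
```

```text
top wood [584.9 318.4] [ 338.3 -487.1] [27.8 34.7] 1.4
top wood [442.  279.2] [ 416.5 -181.6] [118.9  55.9] 19.3
top wood [354.4 265.7] [441.3   9.4] [95.1 95.9] 86.2
top wood [485.4 212. ] [ 569.4 -279.8] [92.2 93.4] 44.3
top wood [232.5 204.5] [572.6 284.5] [61.8 58.4] 20.8
top wood [400.2 199.7] [593.4 -89.7] [62.5 62.8] 1.4
top wood [298.6 123.8] [767.4 143.1] [103.4  27.9] 74.5
top wood [180.7  90.4] [842.5 420.4] [68.6  9.3] 28.7
top wood [186.2  84.8] [858.2 407.8] [80.   8.8] 21.1
side wood [241.4 351.8] [573.5 283.2] [54.7 69.1] 21.1
side wood [ 60.9 353.8] [879.9 319.2] [  8.5 142.3] 44.2
side wood [158.  283.4] [768.8 138.4] [115.1  32.8] 74.5
side wood [335.  250.7] [442.6  14.5] [99.5 92.1] 86.3
side wood [270.  215.2] [593.3 -85. ] [58.9 67.2] 11.7
side wood [353.5 195.5] [ 417.8 -175.9] [116.4  61.4] 19.1
side wood [294.  168.2] [ 570.8 -274.9] [88.5 96. ] 5.3
side wood [ 83.9 218.3] [ 992.4 -161.6] [ 58.9 981.2] 0.0
```

View pics/crop0.png

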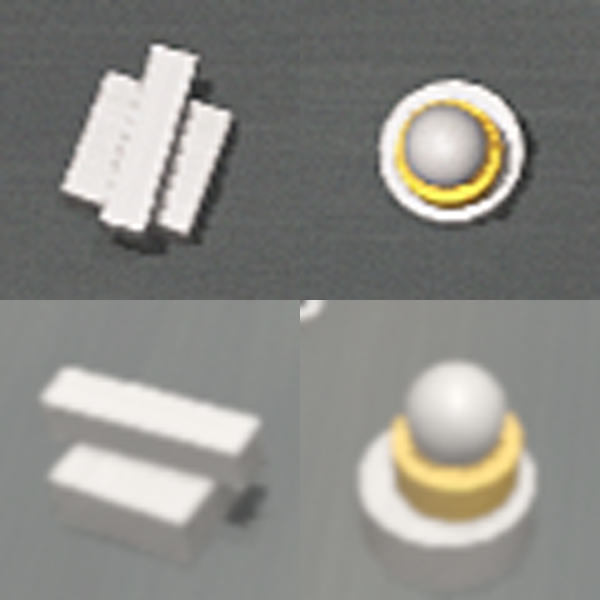

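Close crop confirms the choices: steel ball on the gold ring on the disc (ball centre at about top 269.6,261.6 and side 327,298), and the bar lying across the square block. I'll measure these now.

```bash
python3 - <<'E'
from h import *
t,s=cv2.imread("pics/top0.png"),cv2.imread("pics/side0.png")
print("ball top",ray("top",(269.6,261.6),.0565),"side",ray("side",(326.9,298.1),.0565))
tc=np.array([(153,45),(198,57),(148,230),(102,220)])/5-.5+[288,159]
sc=np.array([(70,67),(260,117),(240,157),(42,102)])/5-.5+[213,238]
for n,c in(("top",tc),("side",sc)):
    w=ray(n,c,.044)*1000; print(n,"bar",w.mean(0).round(1),cv2.minAreaRect(w.astype(np.float32)),w.round().tolist())
for n,im,z in(("top",t,.024),("side",s,.024)):
    h=cv2.cvtColor(im,cv2.COLOR_BGR2HSV)
    gold=(h[...,0]>15)&(h[...,0]<35)&(h[...,1]>90)&(h[...,2]>90)
    for uv,r in blobs(n,gold,.044,20): print(n,"gold",uv,r)
    m=(h[...,1]<30)&(h[...,2]>(180 if n=="top" else 215))|gold
    for uv,r in blobs(n,m,z,100):
        x,y=np.array(r[0])/1e3
        if .35<x<.75 and 0<y<.3: print(n,"white",uv,np.round(r[0],1),np.round(r[1],1),round(r[2],1))
g=cv2.cvtColor(t,cv2.COLOR_BGR2HSV); gm=(g[...,0]>45)&(g[...,0]<75)&(g[...,1]>120)
for uv,r in blobs("top",gm,.015,30): print("green",uv,r[0],r[1])
print("cup",ray("top",(232.5,204),.02),"post top?")
E
```

```text
ball top [[0.43760408 0.18994985]] side [[0.43851272 0.18994515]]
top bar [609.9  94.2] ((609.6607055664062, 94.21759033203125), (20.58380126953125, 82.63429260253906), 76.14447021484375) [[652.0, 94.0], [647.0, 74.0], [568.0, 94.0], [572.0, 114.0]]
side bar [610.2  95.5] ((609.560791015625, 95.431884765625), (22.384170532226562, 84.7498550415039), 74.8641128540039) [[648.0, 74.0], [568.0, 95.0], [572.0, 117.0], [653.0, 95.0]]
top gold [270.6 263.1] ((435.99713134765625, 189.71475219726562), (44.3547477722168, 45.020347595214844), 65.95608520507812)
top gold [74.6 84.1] ((837.2236328125, 657.2244873046875), (24.477231979370117, 81.17261505126953), 1.3598908185958862)
top gold [35.4 82.9] ((837.6460571289062, 742.5565185546875), (24.497331619262695, 38.923763275146484), 1.3596749305725098)
top white [270.8 262.7] [441.3 190.6] [59.3 60.8] 1.4
top white [326.2 191.4] [602.6  74.7] [18.1 58.4] 76.2
top white [314.1 185.6] [618.6 104.6] [40.1 84.2] 73.9
side gold [326.9 309.3] ((436.962646484375, 204.5823974609375), (42.08420181274414, 43.766456604003906), 5.9709906578063965)
side gold [408.7  39. ] ((302.9539489746094, -1048.3199462890625), (1399.7171630859375, 744.2924194335938), 3.219646453857422)
side white [323.9 316.5] [443.6 199.9] [43. 59.] 80.0
side white [326.9 309.3] [439.1 186.7] [43.2 45. ] 6.0
side white [327.1 294.6] [442.1 150.6] [25.8 26.6] 60.5
side white [238.9 274.2] [616.6 115. ] [21.6 56.7] 73.0
side white [242.7 259.6] [618.   74.4] [20.  84.7] 75.2
green [253. 305.] (349.2619934082031, 226.0552978515625) (33.89951705932617, 33.00481414794922)
green [97.1 93.6] (830.8060913085938, 612.1776123046875) (194.9066619873047, 254.1285858154297)
cup [[0.57112115 0.28230458]] post top?
```

```bash
cat >> h.py <<'E'
def best(p,a):
    o=[]
    for k in(-np.pi,0,np.pi):
        q=ctrl.solve_ik(p,rot(a+k))
        if q is not None: o.append((abs(q[6]),np.round(q,2).tolist(),rot(a+k)))
    return min(o,key=lambda e:e[0])
def above(x,y,a,z=.16):
    ori=best([x,y,z],a)[2]; ctrl.move_to([x,y,z],ori); return ori
def st(m=""):
    print(m,"t",round(ctrl.get_time_s(),1),"p",np.round(ctrl.get_ee_pos(),4),"w",round(ctrl.get_grip_width(),3),"F",np.round(ctrl.get_contact_force(),1))
E
python3 - <<'E'
from h import *
a=np.radians(68); x,y=.438,.190
above(x,y,a); ctrl.set_gripper(.65,40); st()
print(ctrl.move_l([x,y,.046],vel=.1,max_force=8)); st("down")
for n in("top","side"): cv2.imwrite(f"pics/{n}1.png",pic(n))
s=cv2.imread("pics/side1.png");t=cv2.imread("pics/top1.png")
u,v=proj("side",[x,y,.06]).astype(int); c1=cv2.resize(s[v-40:v+40,u-40:u+40],(400,400),interpolation=2)
u,v=proj("top",[.571,.283,.02]).astype(int); c2=cv2.resize(t[v-25:v+25,u-25:u+25],(400,400),interpolation=2); print(u,v)
cv2.imwrite("pics/crop1.png",np.hstack([c1,c2]))
E
```

```text
t 3.5 p [0.438  0.1899 0.16  ] w 0.642 F [0.4 0.5 0.3]
False
down t 4.8 p [0.4384 0.1902 0.0465] w 0.649 F [-0.7  0.2  0.8]
232 204
```

View pics/crop1.png

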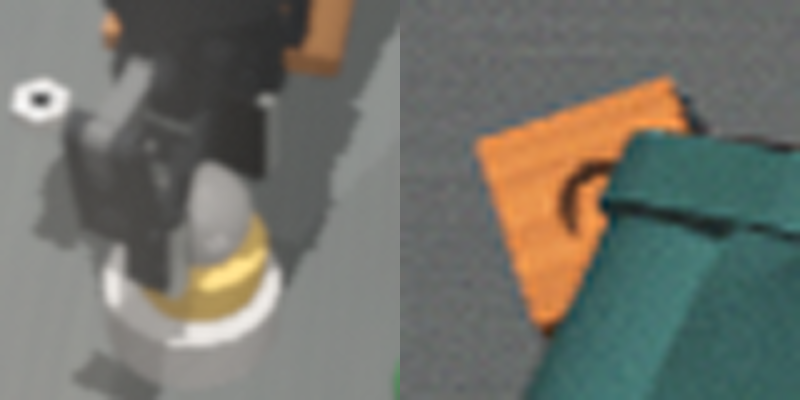

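Side crop (left half, fingers at about 130–230,150–280) shows the fingers straddling the ball, clear of the ring. Top crop gives the cup's far top edge, with corners at about (215.9,196.0) and (240.5,187.9) in the full picture. I'll grip the ball and lift it.

```bash
python3 - <<'E'
from h import *
ctrl.set_gripper(0,40); st("grip")
ctrl.move_l([.438,.190,.14],vel=.1); st("lift")
w=ray("top",[(215.9,196.0),(240.5,187.9)],.02); d=w[1]-w[0]; L=np.linalg.norm(d); d/=L
n=np.array([d[1],-d[0]]); n*=-np.sign(n[0]); print("edge",w,L,"cup centre",w.mean(0)+.028*n)
t,s=pic("top"),pic("side"); cv2.imwrite("pics/top2.png",t); cv2.imwrite("pics/side2.png",s)
c0=cv2.imread("pics/top0.png")[179:229,207:257]; c1=cv2.imread("pics/side0.png")[327:377,217:267]
u,v=proj("side",[.438,.19,.15]).astype(int)
cv2.imwrite("pics/crop2.png",np.hstack([cv2.resize(c,(266,266),interpolation=2) for c in(c0,c1,s[v-40:v+40,u-40:u+40])]))
E
```

```text
grip t 5.2 p [0.4384 0.1902 0.0464] w 0.394 F [ 0.1 -0.1  5. ]
lift t 6.3 p [0.4376 0.1897 0.1395] w 0.393 F [ 0.6 -0.4 -1.3]
edge [[0.58859383 0.32026223]
 [0.60861078 0.26664664]] 0.05723031251330548 cup centre [0.57237081 0.28366112]
```

View pics/crop2.png

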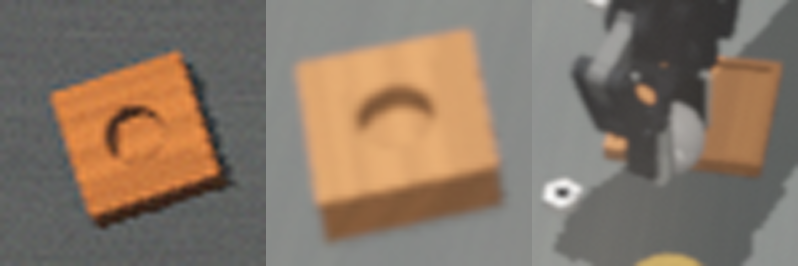

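The left crops show the cup hole at top px (231.8,203.6) and side px (241.1,348.5). The right crop shows the ball held between the fingertips at about (685,140). Next I place it.

```bash
python3 - <<'E'
from h import *
c1,c2=ray("top",(231.8,203.6),.02)[0],ray("side",(241.1,348.5),.02)[0]
print(c1,c2); x,y=(c1+c2)/2
a=np.radians(68)
ctrl.move_to([x,y,.14],ctrl.get_tool_rot()); st()
ctrl.move_l([x,y,.06],vel=.12)
print(ctrl.move_l([x,y,.0205],vel=.05,max_force=6)); st("down")
ctrl.wait(.2); ctrl.set_gripper(.6); st("open"); ctrl.wait(.2)
ctrl.move_l([x,y,.14],vel=.12); st()
x,y=.4375,.19
above(x,y,a,.14)   # look at ring from elsewhere first
t,s=pic("top"),pic("side"); cv2.imwrite("pics/top3.png",t); cv2.imwrite("pics/side3.png",s)
u,v=proj("side",[x,y,.03]).astype(int); 
cv2.imwrite("pics/crop3.png",np.hstack([cv2.resize(c,(266,266),interpolation=2) for c in(t[179:229,207:257],s[317:367,217:267],s[v-25:v+25,u-25:u+25])]))
print(u,v)
E
```

```text
[0.57199942 0.28390933] [0.57278676 0.28503816]
 t 7.1 p [0.5713 0.2846 0.139 ] w 0.395 F [-0.4 -0.6 -1.5]
True
down t 8.6 p [0.5723 0.2841 0.0237] w 0.394 F [-0.6  1.1  4.2]
open t 9.1 p [0.5712 0.2832 0.0226] w 0.602 F [ 0.3 -0.4  0.7]
 t 10.4 p [0.572  0.284  0.1391] w 0.6 F [-0.1 -0.5  0.2]
327 308
```

View pics/crop3.png

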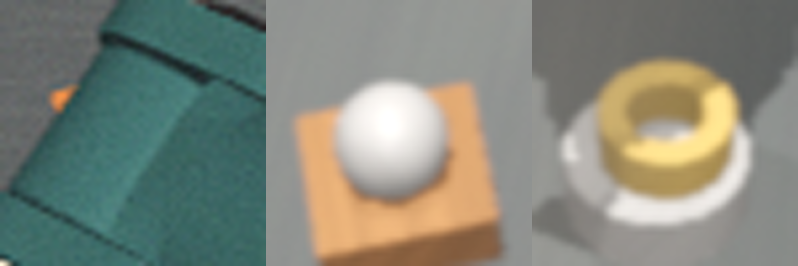

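The middle crop shows the ball sitting in the cup (centre at about side px 240.3,342.9). The right crop shows the ring still flat on the disc, its top centre at about side px (327.1,304.5). Next is the ring.

```bash
python3 - <<'E'
from h import *
print("ball expected px",proj("side",[.572,.284,.033]))
r=ray("side",(327.1,304.5),.044)[0]; print("ring side",r)
x,y=.4375,.190
print(ctrl.move_l([x,y,.0275],vel=.1,max_force=8)); st("down")
ctrl.set_gripper(0,40); st("grip")
ctrl.move_l([x,y,.15],vel=.12); st("lift")
t0,s0=cv2.imread("pics/top0.png"),cv2.imread("pics/side0.png")
cv2.imwrite("pics/crop4.png",np.hstack([cv2.resize(c,(400,400),interpolation=2) for c in(t0[179:219,381:421],s0[190:230,250:290])]))
E
```

```text
ball expected px [240.85551537 343.1074584 ]
ring side [0.43790104 0.19337482]
False
down t 12.5 p [0.4379 0.1902 0.028 ] w 0.597 F [-0.1  0.4 -0.2]
grip t 12.8 p [0.438  0.1903 0.0285] w 0.522 F [-1.8 -0.3  5.3]
lift t 13.9 p [0.4371 0.1896 0.1493] w 0.521 F [-0.1 -0.  -1.2]
```

View pics/crop4.png

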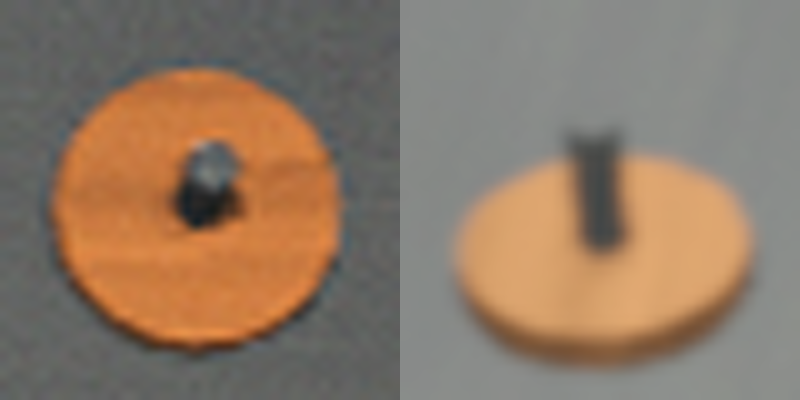

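The post top is at about top px (401.8,195.0) and side px (268.9,203.3). The ring is gripped.

```bash
python3 - <<'E'
from h import *
c1,c2=ray("top",(401.8,195.0),.044)[0],ray("side",(268.9,203.3),.044)[0]
c3=ray("side",(269.8,214.0),.01)[0]; print(c1,c2,c3-[0,.006]); x,y=(c1+c2)/2
a=np.radians(68); print(best([x,y,.15],a)[:2])
above(x,y,a,.13); st()
print(ctrl.move_l([x,y,.07],vel=.12)); s=pic("side"); cv2.imwrite("pics/side5.png",s)
u,v=proj("side",[x,y,.06]).astype(int)
hit=ctrl.move_l([x,y,.0145],vel=.06,max_force=6); print(hit); st("down")
s2=pic("side")
cv2.imwrite("pics/crop5.png",np.hstack([cv2.resize(c[v-30:v+30,u-30:u+30],(400,400),interpolation=2) for c in(s,s2)]))
E
```

```text
[ 0.59386621 -0.08997166] [ 0.59398216 -0.08397659] [ 0.59573383 -0.09586038]
(np.float64(0.7331710165088329), [0.79, 0.72, -0.99, 1.75, 0.69, 1.06, 0.73])
 t 15.1 p [ 0.5936 -0.0846  0.1302] w 0.525 F [-0.6 -0.5 -1.2]
False
True
down t 16.7 p [ 0.5932 -0.0869  0.0146] w 0.524 F [-1.6 -1.   5.4]
```

View pics/crop5.png

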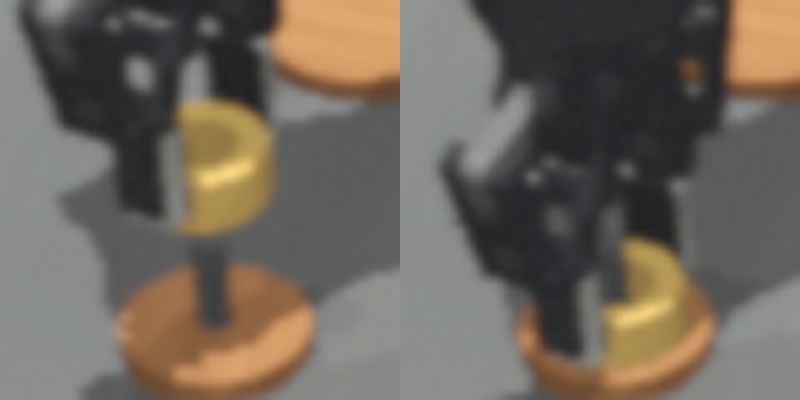

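The ring is over the post and on the foot (TCP height 0.0146, as predicted). I'll release it and take the bar.

```bash
python3 - <<'E'
from h import *
p=ctrl.get_ee_pos()
ctrl.set_gripper(.75); ctrl.move_l([p[0],p[1],.13],vel=.15)
x,y=.610,.095; a=np.radians(-14.5); print(best([x,y,.14],a)[:2])
above(x,y,a,.13); ctrl.set_gripper(.5,40)
s0=pic("side")
print(ctrl.move_l([x,y,.034],vel=.1,max_force=8)); st("down")
ctrl.set_gripper(0,40); st("grip")
ctrl.move_l([x,y,.13],vel=.1); st("lift")
t,s=pic("top"),pic("side"); cv2.imwrite("pics/side6.png",s); cv2.imwrite("pics/top6.png",t)
u,v=proj("side",[x,y,.06]).astype(int); u2,v2=proj("side",[.5935,-.087,.02]).astype(int)
cv2.imwrite("pics/crop6.png",np.hstack([cv2.resize(c,(400,400),interpolation=2) for c in(s[v-40:v+40,u-40:u+40],s0[v2-25:v2+25,u2-25:u2+25])]))
E
```

```text
(np.float64(0.8216429324241409), [0.27, 0.62, -0.66, 1.73, 0.45, 0.95, -0.82])
True
down t 20.6 p [0.609  0.095  0.0422] w 0.501 F [-2.5 -0.5  9.6]
grip t 21.1 p [0.6107 0.0959 0.0441] w 0.002 F [-2.4  0.2 14.9]
lift t 22.1 p [0.6095 0.0947 0.1293] w -0.004 F [ 0.1 -1.2 -0.1]
```

View pics/crop6.png

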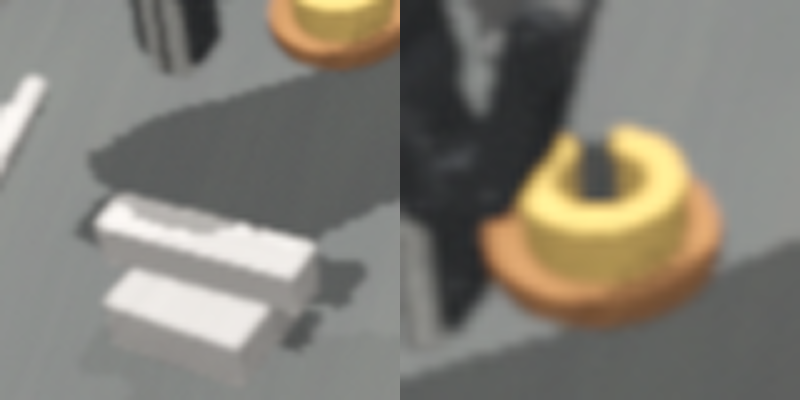

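My error: minAreaRect's angle was for the short side, so the bar runs at about −14.5° and the jaws came down across its top. They pressed with about 15 N, well under the limits. The left crop shows the bar still lying on the block (corners at about 125,195 / 315,243 / 297,280 / 97,233 in the crop). The right crop shows the ring seated on its post. I'll remeasure the bar and grip it with the jaws turned 90°.

```bash
python3 - <<'E'
from h import *
u,v=proj("side",[.610,.095,.06]).astype(int)
c=np.array([(125,195),(315,243),(297,280),(97,233)])/5-.5+[u-40,v-40]
w=ray("side",c,.044); d=w[0]-w[1]; print(w.round(4).tolist(),w.mean(0),np.degrees(np.arctan2(d[1],d[0])))
def white(n,im):
    h=cv2.cvtColor(im,cv2.COLOR_BGR2HSV); m=(h[...,1]<30)&(h[...,2]>(180 if n=="top" else 215))
    for uv,r in blobs(n,m,.044,80):
        x,y=np.array(r[0])/1e3
        if .5<x<.7 and 0<y<.2: print(n,uv,np.round(r[0],1),np.round(r[1],1),round(r[2],1))
# clear view: move aside, keep height
q=ctrl.get_joints(); x,y=.60,-.05; above(x,y,np.radians(75.5),.15); ctrl.set_gripper(.5,40)
t,s=pic("top"),pic("side"); white("top",t); white("side",s)
cv2.imwrite("pics/top7.png",t); cv2.imwrite("pics/side7.png",s)
u,v=proj("side",[.610,.095,.03]).astype(int); u2,v2=proj("top",[.610,.095,.03]).astype(int); print(u,v,u2,v2)
cv2.imwrite("pics/crop7.png",np.hstack([cv2.resize(c,(400,400),interpolation=2) for c in(s[v-32:v+32,u-32:u+32],t[v2-32:v2+32,u2-32:u2+32])]))
E
```

```text
[[0.6471, 0.0762], [0.5682, 0.0955], [0.571, 0.1162], [0.6525, 0.0985]] [0.60974128 0.09658766] -13.779982375925204
top [326.2 191.4] [596.3  74.4] [17.8 58.6] 76.2
top [314.2 185.5] [612.1 103.8] [39.5 83.5] 73.9
side [238.7 274.1] [609.9 134.3] [21.2 56.7] 72.0
side [242.7 259.6] [611.3  95.3] [19.5 82.8] 75.2
243 264 317 187
```

View pics/crop7.png

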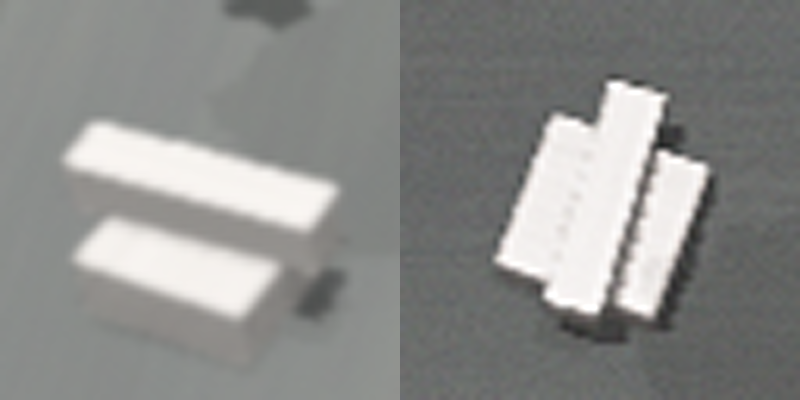

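The bar has not moved: the crops show it centred on the block, and the measurement still gives (0.610, 0.095) with its axis at −14.3°. I'll grip across it.

```bash
python3 - <<'E'
from h import *
x,y=.610,.0952; a=np.radians(75.7); print(best([x,y,.14],a)[:2])
above(x,y,a,.12)
hit=ctrl.move_l([x,y,.034],vel=.1,max_force=8); print(hit); st("down")
if hit: raise SystemExit
ctrl.set_gripper(0,40); st("grip")
ctrl.move_l([x,y,.13],vel=.1); st("lift")
if ctrl.get_grip_width()<.1: raise SystemExit
x,y=.417,-.180
print(best([x,y,.13],np.radians(109.3))[:2])
above(x,y,np.radians(109.3),.13); st("over tray")
ctrl.move_l([x,y,.05],vel=.12)
s=pic("side"); cv2.imwrite("pics/side8.png",s); t=pic("top"); cv2.imwrite("pics/top8.png",t)
u,v=proj("side",[x,y,.04]).astype(int); u2,v2=proj("side",[.605,.1,.02]).astype(int)
cv2.imwrite("pics/crop8.png",np.hstack([cv2.resize(c,(400,400),interpolation=2) for c in(s[v-40:v+40,u-40:u+40],s[v2-30:v2+30,u2-30:u2+30])])); print(u,v,u2,v2)
h=cv2.cvtColor(t,cv2.COLOR_BGR2HSV); m=(h[...,1]<30)&(h[...,2]>180)
for uv,r in blobs("top",m,.024,80): 
    if 300<r[0][0]<700 and 0<r[0][1]<250: print(uv,r)
E
```

```text
(np.float64(0.5589708012852141), [0.47, 0.76, -0.99, 1.71, 0.72, 1.07, 0.56])
False
down t 25.9 p [0.6105 0.0956 0.0346] w 0.499 F [-0.9  0.5 -0.1]
grip t 26.2 p [0.6105 0.0952 0.0349] w 0.219 F [-0.1 -1.1  5. ]
lift t 27.3 p [0.6095 0.0949 0.1293] w 0.218 F [-0.4  1.  -2.1]
(np.float64(1.134433922234223), [0.78, 0.34, -0.52, 2.12, 0.25, 0.73, -1.13])
over tray t 28.8 p [ 0.4176 -0.1793  0.13  ] w 0.217 F [ 0.5  0.2 -1.7]
354 183 246 270
[270.8 262.7] ((441.3443298339844, 190.61566162109375), (59.27198791503906, 60.82809066772461), 1.3983579874038696)
[316.9 189. ] ((609.2857666015625, 96.28634643554688), (59.77473068237305, 58.82314682006836), 71.51655578613281)
```

View pics/crop8.png

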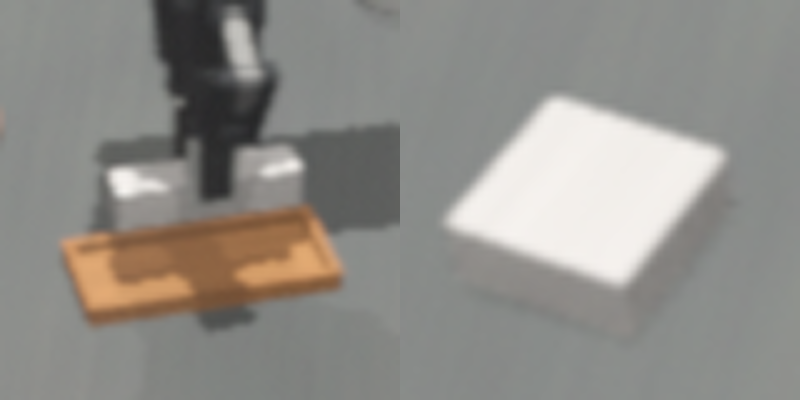

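The left crop shows the bar level and centred over the long tray (tray centre at about side px 354,194). The right crop shows the bare block undisturbed. I'll place the bar, then take the block.

```bash
python3 - <<'E'
from h import *
print("tray",ray("side",(354.0,194.4),.01))
x,y=.417,-.180
print(ctrl.move_l([x,y,.0155],vel=.06,max_force=6)); st("down")
ctrl.set_gripper(.4); st("open"); ctrl.move_l([x,y,.12],vel=.15)
c=(np.array([(157,97),(325,155),(228,283),(47,222)])/6.667-.5+[216,240])
w=ray("side",c,.024); e=w[1]-w[0]; f=w[2]-w[1]
print("block side",w.mean(0),[np.degrees(np.arctan2(*k[::-1])) for k in(e,f)])
for n in("top","side"): cv2.imwrite(f"pics/{n}9.png",pic(n))
for a in(71.5,-18.5): 
    for p in([.6095,.0965,.1],[.4418,.011,.1],[.4418,.011,.01]): print(a,best(p,np.radians(a))[1])
E
```

```text
tray [[ 0.41755976 -0.17948925]]
True
down t 30.3 p [ 0.4163 -0.1798  0.0158] w 0.22 F [-0.8  0.3  8. ]
open t 30.6 p [ 0.4156 -0.1797  0.0154] w 0.403 F [ 0.3  1.2 -0.1]
block side [0.61007428 0.09692614] [np.float64(160.2286564995038), np.float64(72.6170059072587)]
71.5 [0.47, 0.84, -1.01, 1.73, 0.82, 1.05, 0.41]
71.5 [0.76, 0.59, -1.05, 2.15, 0.73, 0.82, 0.49]
71.5 [0.62, 0.74, -0.88, 2.18, 0.96, 0.68, 0.3]
-18.5 [0.3, 0.7, -0.71, 1.75, 0.56, 0.91, -0.97]
-18.5 [0.53, 0.44, -0.74, 2.16, 0.46, 0.7, -0.85]
-18.5 [0.37, 0.6, -0.56, 2.2, 0.65, 0.51, -1.02]
```

```bash
python3 - <<'E'
from h import *
x,y=.6097,.0966
above(x,y,np.radians(71.8),.11); ctrl.set_gripper(1,60)
hit=ctrl.move_l([x,y,.006],vel=.1,max_force=8); print(hit); st("down")
if hit: raise SystemExit
ctrl.set_gripper(0,60); st("grip")
ctrl.move_l([x,y,.1],vel=.1); st("lift")
if ctrl.get_grip_width()<.5: raise SystemExit
x,y=.4418,.010
above(x,y,np.radians(86.3),.1); st("over")
ctrl.move_l([x,y,.04],vel=.12)
s=pic("side"); cv2.imwrite("pics/side10.png",s)
u,v=proj("side",[x,y,.03]).astype(int); u2,v2=proj("side",[.417,-.18,.02]).astype(int)
cv2.imwrite("pics/crop10.png",np.hstack([cv2.resize(c,(400,400),interpolation=2) for c in(s[v-40:v+40,u-40:u+40],s[v2-40:v2+40,u2-40:u2+40])]))
E
```

```text
False
down t 34.7 p [0.6102 0.0969 0.0067] w 1.002 F [ 0.3  0.  -0. ]
grip t 35.1 p [0.6101 0.0963 0.007 ] w 0.681 F [-1.8 -1.1  4.3]
lift t 36.2 p [0.6092 0.0963 0.0992] w 0.682 F [ 0.5 -0.1 -6.6]
over t 36.9 p [0.4422 0.0098 0.1002] w 0.685 F [ 0.   0.4 -7.4]
```

View pics/crop10.png

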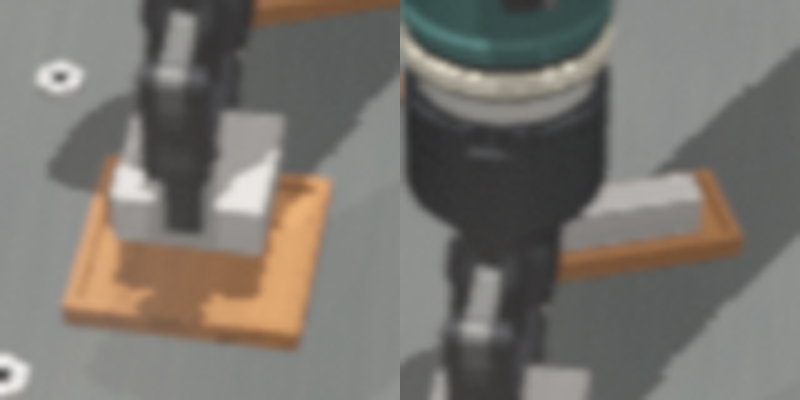

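The block is level and aligned over the square tray, and the bar lies in the long tray. I'll place the block, then move the disc.

```bash
python3 - <<'E'
from h import *
x,y=.4418,.010
print(ctrl.move_l([x,y,.0118],vel=.06,max_force=6)); st("down")
ctrl.set_gripper(.9); st("open"); ctrl.move_l([x,y,.1],vel=.15)
a=np.radians(68); x,y=.441,.1905
t=pic("top"); h=cv2.cvtColor(t,cv2.COLOR_BGR2HSV); m=(h[...,1]<30)&(h[...,2]>180)
for uv,r in blobs("top",m,.024,80):
    if 300<r[0][0]<700 and -50<r[0][1]<250: print(uv,np.round(r[0],1),np.round(r[1],1))
above(x,y,a,.11); ctrl.set_gripper(1,60)
hit=ctrl.move_l([x,y,.006],vel=.1,max_force=8); print(hit); st("down")
if hit: raise SystemExit
ctrl.set_gripper(0,60); st("grip")
ctrl.move_l([x,y,.1],vel=.1); st("lift")
if ctrl.get_grip_width()<.5: raise SystemExit
x,y=.570,-.278
print(best([x,y,.1],a)[:2]); 
ctrl.move_l([.47,.1,.13],vel=.2)
above(x,y,a,.12); st("over")
ctrl.move_l([x,y,.045],vel=.12)
s=pic("side"); cv2.imwrite("pics/side11.png",s)
u,v=proj("side",[x,y,.03]).astype(int); u2,v2=proj("side",[.4418,.01,.02]).astype(int)
cv2.imwrite("pics/crop11.png",np.hstack([cv2.resize(c,(400,400),interpolation=2) for c in(s[v-40:v+40,u-40:u+40],s[v2-40:v2+40,u2-40:u2+40])])); print(u,v)
E
```

```text
True
down t 38.1 p [0.4414 0.0096 0.0119] w 0.68 F [-2.2 -1.6  8.5]
open t 38.5 p [0.4404 0.0091 0.0112] w 0.896 F [ 0.  -0.7 -0.4]
[352.2 273.7] [423.3  10.6] [57.9 21.9]
[270.7 262.7] [441.3 190.6] [59.3 60.9]
False
down t 41.4 p [0.4414 0.1908 0.0065] w 1.0 F [-0.4  1.2  0.4]
grip t 41.8 p [0.4416 0.191  0.0072] w 0.697 F [-1.6 -0.7 10.1]
lift t 42.9 p [0.4406 0.1901 0.0994] w 0.696 F [ 0.1  0.3 -6.7]
(np.float64(0.9858073198285499), [1.06, 0.86, -0.99, 1.69, 0.81, 1.06, 0.99])
over t 45.0 p [ 0.5706 -0.2752  0.1203] w 0.694 F [ 0.1  0.4 -6. ]
294 160
```

View pics/crop11.png

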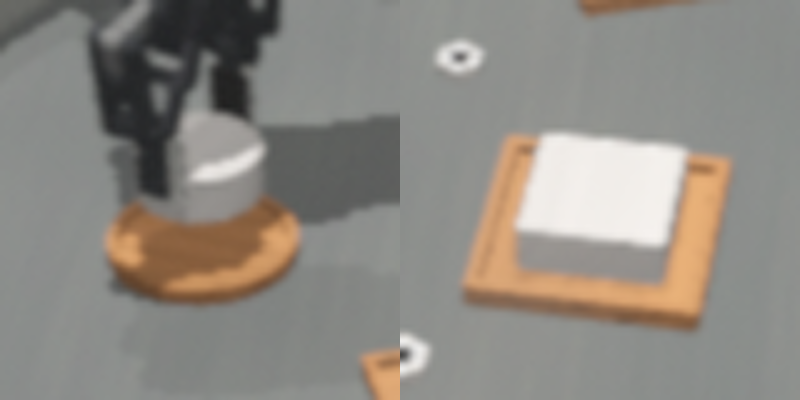

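The block is flat in its tray. The disc is held level over the round tray (rim centre at about side px 294,167.5). I'll place it.

```bash
python3 - <<'E'
from h import *
print("tray",ray("side",(294.1,167.5),.01))
x,y=.570,-.2785
print(ctrl.move_l([x,y,.012],vel=.06,max_force=6)); st("down")
ctrl.set_gripper(.9); st("open"); ctrl.move_l([x,y,.12],vel=.15)
ctrl.move_to([.35,-.45,.25],ctrl.get_tool_rot()); ctrl.wait(.5); st("away")
t,s=pic("top"),pic("side"); cv2.imwrite("pics/side12.png",s); cv2.imwrite("pics/top12.png",t)
cv2.imwrite("pics/final.png",cv2.resize(np.vstack([s[130:370,170:430],]),None,fx=2.3,fy=2.3,interpolation=2))
cv2.imwrite("pics/final_top.png",cv2.resize(t[150:330,160:530],None,fx=2.1,fy=2.1,interpolation=2))
E
```

```text
tray [[ 0.57071608 -0.27582476]]
True
down t 46.4 p [ 0.5691 -0.2785  0.0123] w 0.701 F [-1.2  0.3  5.2]
open t 46.7 p [ 0.5677 -0.2783  0.0109] w 0.897 F [ 0.3 -0.5  0.4]
away t 49.2 p [ 0.3502 -0.4499  0.2499] w 0.901 F [ 0.4 -0.3 -0.1]
```

View pics/final.png

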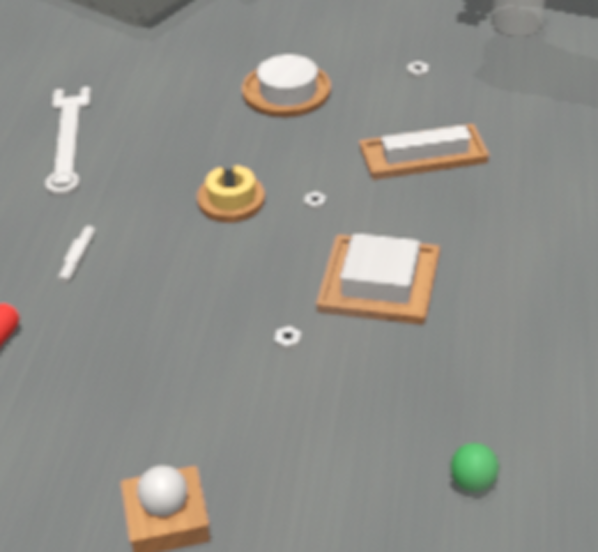

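View pics/final_top.png

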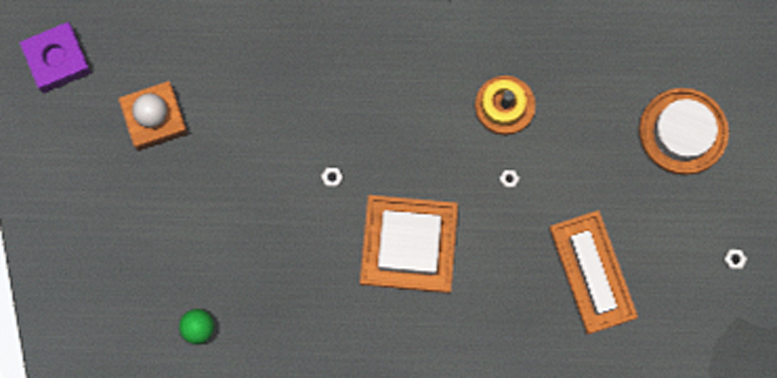

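Both views show all five parts seated inside their holders, with the green ball and purple block untouched. Handing in.

```bash
python3 -c "
from plant import ctrl
print(ctrl.hand_in(), ctrl.get_time_s())"
```

```text
the job is handed in; nothing more can be done
the job is handed in; nothing more can be done
```

All five parts are in their own holders, placed in the order asked: ball, ring, bar, block, disc. I handed in at about 49 s on the robot's clock, and the ball never dropped.

- **Final checks:** the last top and side pictures show every part inside its holder. The heights at which the parts touched down match flat seating to within about 0.5 mm; the ball touched about 2 mm high and settled into the cup on release. The gripper was empty and clear of everything. The green ball and purple block were not touched.
- **One failed try:** my first grasp of the bar had the jaws turned 90° the wrong way, because I misread the rectangle's angle. The fingers pressed on top of the bar with about 15 N. New pictures showed that nothing had moved, and the corrected grasp worked.
- **Disagreement:** the top and side views differed by up to 6 mm in y on the far holders. I used values between the two, which was within the fit of each holder.

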